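Lock the castle nut of a flat lap

TASK

On the jeweller's flat lap, tighten the castle nut (clockwise from above) to the next slot that lines up with the spindle's cross hole, and push the brass-headed lock pin level through slot and hole, fully home against the nut, then let go. The hole is hidden behind the nut and has to be felt for: keep the pin's pressure light (under 25 N or so), never slacken the nut, and leave the other things on the bench where they are.

Things in the scene. Friction and masses are not known exactly. Their poses are not given: they have to be found in the camera images.
- lap: flat lap, fixed to the bench: grey housing 240 x 220 x 70 high, 150 dia metal disc on it (top 86 above the bench), an upright spindle at its middle with the castle nut round it. Origin: on the spindle's axis at bench level; x points from the housing's front to its back, z up
- spindle_top (a point): centre of the top of the locked steel spindle, 24 dia, 132 above the bench. One level cross hole, 9 wide and 9 high, runs straight through it, its axis 116 above the bench. The hole is hidden by the nut and its direction is not measured (nor given by this frame): seen from above, its near mouth lies 15 to 74 degrees clockwise of the nut's front slot at the start
- nut (a joint): turn of the castle nut, rad, growing as it tightens (clockwise from above); at 0 its front slot faces the lap's -x; every value v turns it v clockwise from there. Starts between -0.81 and -0.75, so counter-clockwise of it. Stiff, about 0.07 N m (some 4 N at the crown), stays where left. A pin in a slot can turn it by pushing the slot's side
- nut_center (a point): on the nut's axis at the cross hole's height, 116 above the bench; turns with the nut, its -x points out of the front slot. Round steel nut 42 dia, 92 to 108 above the bench; on it a crown up to 124, inner radius 12, outer about 20, with four slots 9 wide, open at the top, floors at 108, every 90 degrees, so opposite slots face each other
- pin: lock pin, 60 g: upright flat brass head 32 long (x), 12 wide (y), 30 high; round steel shank, 7 dia with a blunt end, from the middle of its +x face, 15 above its underside, to 64 from the origin (48 from the face). Origin: centre of the head's underside; x along the shank to its end, z up. Stands on the head's underside; grip it across the 12 mm
- pin_mid (a point): point on the pin's shank axis 21 ahead of the head's face; when the pin is home, head against the nut's side, it lies at nut_center
- dish: shallow round glass dish of stones, 90 dia, 18 high (mm); origin at the centre of its underside; bystander
- rod: plain steel rod offcut, 6 dia, 60 long, without a head (not the lock pin), lying flat (mm); origin midway along it, on its underside; bystander
- pendant: round silver pendant with an amber dome, 42 dia, 13 high (mm); origin at the centre of its underside; bystander
- hammer: small hammer lying along its x axis, 220 long (mm); origin at the centre of its underside; bystander
- band: plain ring band, 22 dia, 9 high (mm); origin at the centre of its underside; bystander
- block: dark rubber dapping block, round, 56 dia, 48 high (mm); origin at the centre of its underside; bystander
- washer: flat steel washer, 40 dia, 4 thick (mm); origin at the centre of its underside; bystander

How it is judged:
At the end, for the whole second after the job is handed in: the pin is through the slot and the cross hole with its middle mark within 5 mm of the nut's centre (head within about 5 mm of the nut's side), released and at rest; the nut stands at the next slot that lines up (joint between -0.65 and 0.65 rad) (distance between pin_mid and nut_center below 0.005 m and value of joint nut between -0.65 and 0.65 rad and linear speed of pin below 0.02 m/s); the robot touches nothing.
It fails at once if the gripped pin is pressed on the lap, its nut or its spindle with more than 35 N (contact force between pin and lap above 35 N and contact force between the fingers and pin above 0.5 N).
It fails at once if the nut is slackened (below -0.95 rad) (value of joint nut below -0.95 rad).
It fails at once if the nut is turned past the next slot (above 0.85 rad) (value of joint nut above 0.85 rad).
It fails at once if another thing on the bench is moved by more than 20 mm (distance of any of dish, rod, pendant, hammer, band, block, washer from where it was at the start of the episode above 0.02 m).
It also fails if it takes over 72 s, if anything falls off the work surface, if the arm or the gripper's body presses on something with over 40 N, if the wrist force passes 120 N, or if a joint passes its speed limit or range.

ROBOT

A 7-joint arm with a two-finger parallel gripper is mounted at the origin on the work surface. World frame = base frame: x ahead of the robot, y to its left, z up, the work surface at z = 0. Lengths are in m, angles in rad, forces in N, time in s.
With the tool pointing down it reaches from about 0.4 to 0.85 m from the base axis. Payload 10.4 kg.
Tool frame: the origin (TCP) lies between the finger pads; the fingertips stand r.nose_length ahead of it and the grasp point (between the pads) lies 6 mm ahead of it (r.nose_length is the distance from the TCP to the fingertips, in m); z points along the fingers, x is the direction in which the jaws open and shut, and the axes are right-handed (so a half turn about z gives the same grasp; the last joint's range is limited). The gripper opens to 87 mm and grips with 3 to 60 N. Pads are 19 mm wide; open, the fingers measure 117 mm over their backs; the gripper's body (75 mm by 190 mm) begins 51 mm behind the grasp point.
Start: joints at [-1.208, 0.332, -0.065, 1.46, 0.022, 1.35, -0.088], TCP at [0.235, 0.579, 0.248] pointing down, gripper open.
Joint ranges: [-2.6, 2.6], [-0.5, 2.12], [-1.47, 1.34], [0.16, 2.42], [-1.27, 4.41], [0.06, 2.06], [-2.6, 2.6]. Speed limits (rad/s): [2.22, 2.22, 2.79, 2.79, 3.14, 3.14, 3.14].

INTERFACE

Orientations are given as a unit quaternion [x, y, z, w].
In Python, from bench import r gives the robot as it stands. The module is installed in compiled form; this text tells all that it offers.
- The arm moves only by the shell command python3 -m creep 'ROWS' [OPENING] [FORCE]. ROWS is JSON, a list of rows, each an object of numbers: "x", "y", "z": the shift along the world's x, y, z in m; "spin": the turn about the world's z in degrees. In form: [{"x": .., "y": .., "z": .., "spin": ..}, ...]. A call has 1 to 12 rows; each row is the pose to reach, as a shift and turn from the pose commanded when the call began; what a row does not reach only later rows make up. A row lasts 1/8 s, in which the tool goes at most 62.5 mm and 10.7 degrees, less where a joint would pass 70% of its speed; a pose out of reach is approached as far as the arm can. A call with a gripper value outside its range is refused whole. OPENING is the finger opening in m, from 0 to 0.087, set as the call begins (- or left out, the last holds). The fingers move at their own pace and stop on an object; FORCE is the grip in N (left out, the last holds). Time passes only in rows, so rows that repeat a pose let the fingers close. It gives the time, the measured TCP pose, the force and the opening at its end, in the units of the state.
- r.read_state(): the state, without advancing time (a new reading comes with each control period).
- r.camera(name): name is "side" or "top" or "wrist"; returns a dict with "pixels" (420x560x3 uint8, blue, green, red), "z_map" (420x560 float32, m along the optical axis (not along the pixel's ray), 0 where there is no reading), "K" (3x3 intrinsics, pixels), "R" (3x3) and "t" (3): a world point X has camera coordinates R X + t. Camera axes: x right, y down, z forward; pixel columns grow to the right and rows downward; lengths in m; the calibration is good to about 2 mm. A picture is of the moment at which its call begins.
- r.close_job(): hands the job in, once; it reports no verdict.
The state is a dict: "time": time; "joint_positions": joint angles; "joint_vel": joint speeds; "joint_torque": joint torques, N m; "ee_pos": TCP position; "eef_rot": TCP orientation; "ft_force": force on the tool from outside, world axes, zero at the start; "torque": the same for the moment, N m; "width": finger opening in m.
Only numpy, scipy, OpenCV 4.12 (cv2) and the standard library are available. Lean on these libraries where they do the work, as an engineer would, in place of code of your own. Each camera call takes 0.05 s, during which the arm holds its last target. There are 200 camera calls.

## Working session

There is one attempt and no reset: what is moved stays moved. The work goes in short steps, Python scripts to look and compute and a shell command to move; the robot and the scene stay as the last step left them, time stands still between calls to the robot, and variables do not carry over. Pictures are saved under pics/ and viewed, about 8 in all and at most 12, crops included, and the job is handed in when it is done.

```bash
mkdir -p pics
python3 - <<'E'
from bench import r
import cv2,numpy as np
s=r.read_state();print(s, r.nose_length)
for n in("top","side"):
    c=r.camera(n);cv2.imwrite(f"pics/{n}0.png",c["pixels"]);np.savez(f"{n}0.npz",**c);print(n,c["K"].tolist(),c["R"].tolist(),c["t"])
E
```

```text
{'time': 0.0, 'joint_positions': array([-1.2075947 ,  0.33286828, -0.06473705,  1.46090483,  0.02159053,
        1.34990143, -0.08851005]), 'joint_vel': array([-0.00023585, -0.00064093, -0.00031797, -0.00073097,  0.00088715,
       -0.0009815 ,  0.00134493]), 'joint_torque': array([-2.37741142e-04, -6.23250389e+01,  2.43807840e-02, -3.89919841e+01,
       -6.14746870e-02,  3.94115585e-02,  1.32527384e-04]), 'ee_pos': array([0.23504143, 0.57875516, 0.24677367]), 'eef_rot': array([ 8.29536423e-01,  5.58452184e-01, -5.63167871e-04,  4.04437404e-04]), 'ft_force': array([ 0.34588721, -0.1135168 ,  0.32452045]), 'torque': array([-0.00966447,  0.00965447,  0.0319815 ]), 'width': 0.08743683864850607} 0.025
top [[453.68574922305515, 0.0, 276.55890238478395], [0.0, 453.68574922305515, 210.9910180226385], [0.0, 0.0, 1.0]] [[-0.013911174062176871, -0.9998988460335774, 0.0029625895652512853], [-0.985415455464758, 0.013207011277596523, -0.16965245351687944], [0.16959616554449372, -0.005279446356745929, -0.9854995018155873]] [-0.04169252  0.56288068  1.17620848]
side [[489.29611210385474, 0.0, 278.6041826305877], [0.0, 489.29611210385474, 217.34885710781518], [0.0, 0.0, 1.0]] [[0.6952399988807607, -0.7187432834867381, -0.007031102259380859], [-0.4853694339878814, -0.4622377420929772, -0.7421272009130713], [0.5301489003162823, 0.5193691964561322, -0.6702221879839165]] [-0.41391163  0.31720282  1.08916202]
```

View pics/top0.png

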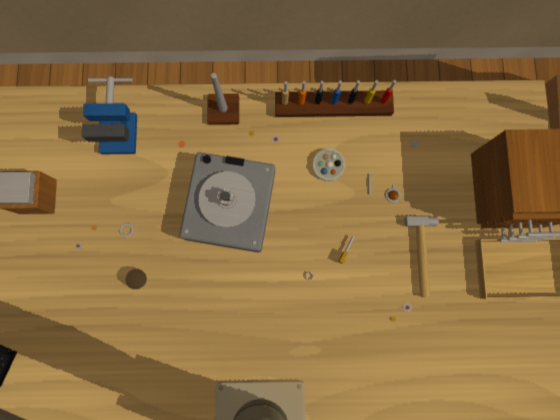

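View pics/side0.png

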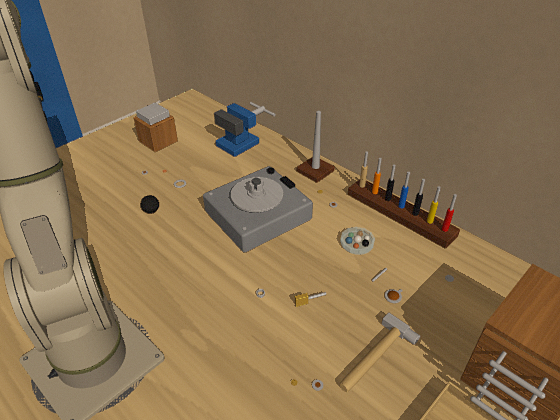

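The top view shows the lap with its nut near (227,198), the brass-headed pin at (346,250), and bystanders well away from both. Next I'll measure them.

```bash
cat > h.py <<'E'
import numpy as np,cv2
def cloud(c):
    K,R,t,z=c["K"],c["R"],c["t"],c["z_map"]
    v,u=np.mgrid[:z.shape[0],:z.shape[1]]
    P=np.stack([(u-K[0,2])/K[0,0]*z,(v-K[1,2])/K[1,1]*z,z],-1)
    W=(P-t)@R; W[z==0]=np.nan
    return W
def proj(c,X):
    p=(np.atleast_2d(X)@c["R"].T+c["t"])@c["K"].T
    return p[:,:2]/p[:,2:]
E
python3 - <<'E'
from h import *
for n,b in(("top",(320,230,370,270)),("side",(285,282,335,312))):
    c=dict(np.load(n+"0.npz"));W=cloud(c)
    print(n,"bench z",np.nanmedian(W[300:330,200:260,2]) if n=="top" else '')
    s=W[b[1]:b[3],b[0]:b[2]].reshape(-1,3);col=c["pixels"][b[1]:b[3],b[0]:b[2]].reshape(-1,3)
    m=s[:,2]>.009;q=s[m];
    d=q[:,:2]-q[:,:2].mean(0);w,V=np.linalg.eigh(d.T@d);a=V[:,1];p=d@a
    print("pin",m.sum(),q.mean(0),a,np.degrees(np.arctan2(a[1],a[0])),p.min(),p.max())
    h=q[q[:,2]>.024];print("head top",len(h),h.mean(0),h[:,2].max(), cv2.minAreaRect((h[:,:2]*1000).astype(np.float32)))
    print("shank",q[q[:,2]<.022].mean(0))
    # lap
    H=W.reshape(-1,3);ok=(np.abs(H[:,2]-.07)<.004)&(np.abs(H[:,1]-.12)<.25)&(H[:,0]>.3)&(H[:,0]<.8)
    print("housing",ok.sum(),cv2.minAreaRect((H[ok][:,:2]*1000).astype(np.float32)))
    g=(np.abs(H[:,2]-.0865)<.004)&(np.abs(H[:,1]-.12)<.2)&(H[:,0]>.3)&(H[:,0]<.8)
    print("disc",g.sum(),cv2.minEnclosingCircle((H[g][:,:2]*1000).astype(np.float32)))
    g=(np.abs(H[:,2]-.132)<.004)&(np.abs(H[:,1]-.12)<.15)&(H[:,0]>.45)&(H[:,0]<.75)
    print("spindle top",g.sum(),H[g].mean(0), H[g].std(0))
    x0,y0=(170,140) if n=="top" else (190,150)
    k=c["pixels"];
    A=cv2.resize(k[y0:y0+120,x0:x0+130],None,fx=5,fy=4.9,interpolation=3) if 0 else None
c=np.load("top0.npz")["pixels"];s=np.load("side0.npz")["pixels"]
f=lambda im,x,y,w,h:cv2.resize(im[y:y+h,x:x+w],(400,300),interpolation=cv2.INTER_CUBIC)
cv2.imwrite("pics/crops.png",np.vstack([np.hstack([f(c,202,178,48,36),f(s,234,170,48,36)]),np.hstack([f(c,320,232,48,36),f(s,285,280,48,36)])]))
E
```

```text
top bench z -0.0008169974848082013
pin 108 [ 0.45398361 -0.23524811  0.02282071] [-0.88105647  0.4730111 ] 151.7700682679154 -0.04747422167675384 0.031996474665477004
head top 56 [ 0.43999967 -0.22837086  0.0283687 ] 0.033276540600314965 ((452.6960754394531, -235.64205932617188), (12.514896392822266, 61.39519500732422), 61.001075744628906)
shank [ 0.47062592 -0.24360815  0.01648031]
housing 3964 ((591.59375, 81.53794860839844), (218.7153778076172, 239.5982208251953), 79.7612075805664)
disc 2004 ((617.284423828125, 92.6515884399414), 101.35986328125)
spindle top 64 [0.59132214 0.08144266 0.131477  ] [0.00569137 0.00610199 0.00176807]
side bench z 
pin 172 [ 0.44486507 -0.23743629  0.02207604] [-0.89700672  0.44201691] 153.76736140033088 -0.050758641878711507 0.027444117757502922
head top 66 [ 0.43550778 -0.23114692  0.02951246] 0.03457620250356126 ((436.4444580078125, -230.3619384765625), (14.208662033081055, 31.851219177246094), 60.81498336791992)
shank [ 0.45249644 -0.24215276  0.01690563]
housing 2437 ((614.2406616210938, 180.3568115234375), (448.1395263671875, 250.0169677734375), 75.48013305664062)
disc 1121 ((608.3251953125, 82.51482391357422), 96.42445373535156)
spindle top 43 [0.58679565 0.07912167 0.131327  ] [0.00687711 0.00615492 0.00173445]
```

View pics/crops.png

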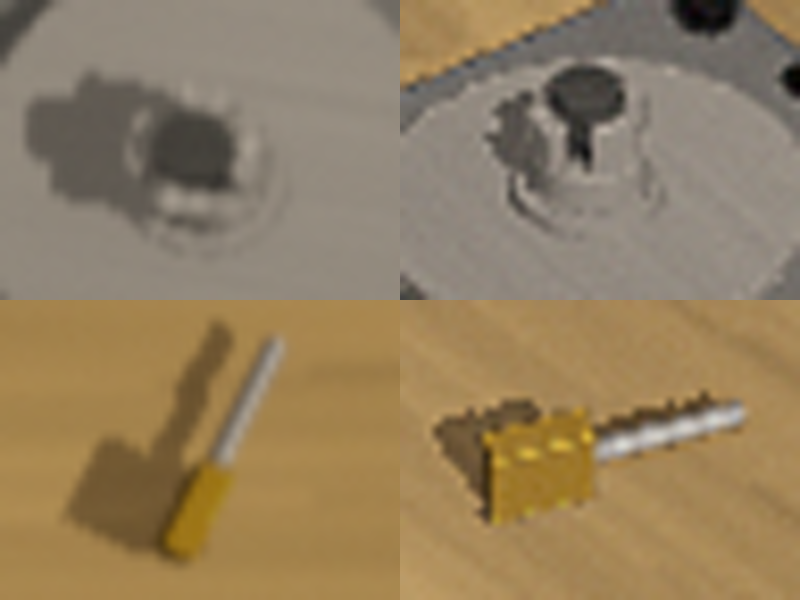

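```bash
python3 -m creep '[{"x":0.06,"y":-0.06,"z":0},{"x":0.12,"y":-0.12},{"x":0.16,"y":-0.17},{"x":0.2,"y":-0.22},{"x":0.215,"y":-0.28},{"x":0.215,"y":-0.34},{"x":0.215,"y":-0.4},{"x":0.215,"y":-0.46},{"x":0.215,"y":-0.52},{"x":0.215,"y":-0.58},{"x":0.21,"y":-0.64},{"x":0.207,"y":-0.7,"spin":-6}]' 0.05 20
python3 -m creep '[{"x":-0.002,"y":-0.055,"z":-0.03},{"x":-0.004,"y":-0.108,"z":-0.06},{"x":-0.004,"y":-0.108,"z":-0.06},{"x":-0.004,"y":-0.108,"z":-0.06},{"x":-0.004,"y":-0.108,"z":-0.06}]'
python3 - <<'E'
from bench import r
from h import *
s=r.read_state();print(s["ee_pos"],s["eef_rot"],s["ft_force"],s["width"])
c=r.camera("wrist");np.savez("w1.npz",**c);W=cloud(c)
cv2.imwrite("pics/w1.png",c["pixels"])
H=W.reshape(-1,3)
near=(np.hypot(H[:,0]-.45,H[:,1]+.235)<.07)
h=H[near&(H[:,2]>.026)&(H[:,2]<.034)];print(len(h),h.mean(0) if len(h) else 0, cv2.minAreaRect((h[:,:2]*1000).astype(np.float32)) if len(h) else 0)
q=H[near&(H[:,2]>.012)&(H[:,2]<.022)];print(len(q),cv2.minAreaRect((q[:,:2]*1000).astype(np.float32)))
E
```

```text
[0.23508515 0.57876986 0.24685682] [ 8.29557076e-01  5.58421595e-01 -4.91945907e-04  3.71018070e-04] [ 0.25699381 -0.17774726  0.5518109 ] 0.08722433425215449
0 0 0
0 ((0.0, 0.0), (0.0, 0.0), 0.0)invalid input at $[0]: expected keys x, y, z, spin
invalid input at $[0]: expected keys x, y, z, spin
```

View pics/w1.png

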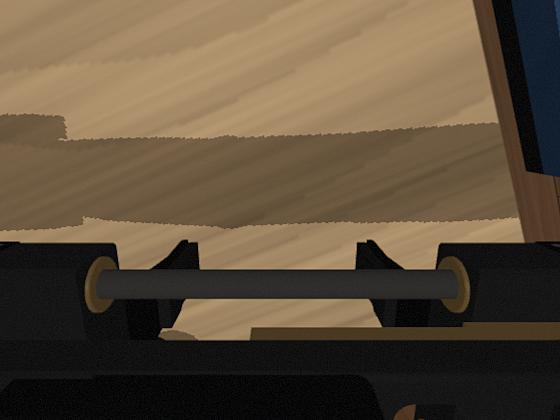

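The move was refused because every row needs all four keys, so the wrist picture shows only bench and the open fingers. Retrying with full rows.

```bash
python3 -m creep '[{"x":0.06,"y":-0.06,"z":0,"spin":0},{"x":0.12,"y":-0.12,"z":0,"spin":0},{"x":0.16,"y":-0.17,"z":0,"spin":0},{"x":0.2,"y":-0.22,"z":0,"spin":0},{"x":0.215,"y":-0.28,"z":0,"spin":0},{"x":0.215,"y":-0.34,"z":0,"spin":0},{"x":0.215,"y":-0.4,"z":0,"spin":0},{"x":0.215,"y":-0.46,"z":0,"spin":0},{"x":0.215,"y":-0.52,"z":0,"spin":0},{"x":0.215,"y":-0.58,"z":0,"spin":0},{"x":0.21,"y":-0.64,"z":0,"spin":-6},{"x":0.207,"y":-0.7,"z":0,"spin":-6}]' 0.05 20 && 
python3 -m creep '[{"x":-0.002,"y":-0.055,"z":-0.03,"spin":0},{"x":-0.004,"y":-0.108,"z":-0.06,"spin":0},{"x":-0.004,"y":-0.108,"z":-0.06,"spin":0},{"x":-0.004,"y":-0.108,"z":-0.06,"spin":0},{"x":-0.004,"y":-0.108,"z":-0.06,"spin":0}]'
python3 - <<'E'
from bench import r
from h import *
s=r.read_state();print(s["ee_pos"],s["eef_rot"],s["ft_force"],s["width"],s["joint_positions"])
c=r.camera("wrist");np.savez("w1.npz",**c);W=cloud(c)
cv2.imwrite("pics/w1.png",c["pixels"])
H=W.reshape(-1,3)
near=(np.hypot(H[:,0]-.45,H[:,1]+.235)<.07)
h=H[near&(H[:,2]>.026)&(H[:,2]<.034)];print(len(h),h.mean(0) if len(h) else 0, cv2.minAreaRect((h[:,:2]*1000).astype(np.float32)) if len(h) else 0)
q=H[near&(H[:,2]>.012)&(H[:,2]<.022)];print(len(q),cv2.minAreaRect((q[:,:2]*1000).astype(np.float32)))
E
```

```text
time: 1.65
ee_pos: [0.4429, -0.0989, 0.2476]
eef_rot: [0.858, 0.514, 0.0, -0.0]
ft_force: [0.8, -0.4, -0.2]
width: 0.0499
time: 2.28
ee_pos: [0.4401, -0.2037, 0.1881]
eef_rot: [0.857, 0.515, 0.001, 0.0]
ft_force: [1.0, -1.0, 0.4]
width: 0.0504
[ 0.44008159 -0.20373956  0.18808656] [8.57080649e-01 5.15181979e-01 5.31657970e-04 7.89112693e-05] [ 0.98459457 -0.97862623  0.4290876 ] 0.050423473175510304 [-0.29605184  0.05493778  0.66411509  1.9302645  -0.0376108   1.16752684
  1.46450943]
390 [ 0.43646483 -0.22842517  0.02951122] ((437.0510559082031, -228.84246826171875), (11.80115032196045, 31.734060287475586), 62.62309265136719)
313 ((458.8442077636719, -238.86141967773438), (11.139230728149414, 80.11213684082031), 63.389892578125)
```

View pics/w1.png

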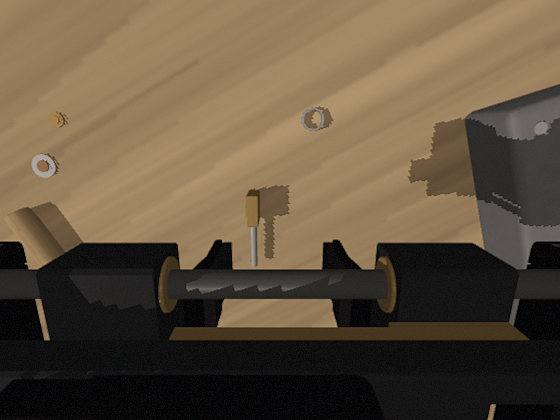

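The wrist view shows the pin's brass head at (252,208) and its shank ending at (255,265), clear of the fingers' path. I'll descend and grip.

```bash
python3 -m creep '[{"x":-0.003,"y":-0.025,"z":-0.04,"spin":1},{"x":-0.003,"y":-0.025,"z":-0.09,"spin":1},{"x":-0.003,"y":-0.025,"z":-0.13,"spin":1},{"x":-0.003,"y":-0.025,"z":-0.159,"spin":1},{"x":-0.003,"y":-0.025,"z":-0.159,"spin":1},{"x":-0.003,"y":-0.025,"z":-0.159,"spin":1}]' && python3 -m creep '[{"x":0,"y":0,"z":0,"spin":0},{"x":0,"y":0,"z":0,"spin":0},{"x":0,"y":0,"z":0,"spin":0},{"x":0,"y":0,"z":0,"spin":0},{"x":0,"y":0,"z":0,"spin":0}]' 0 30
```

```text
time: 3.08
ee_pos: [0.4369, -0.2294, 0.029]
eef_rot: [0.853, 0.522, 0.0, -0.0]
ft_force: [-0.1, 0.3, 1.1]
width: 0.0499
time: 3.7
ee_pos: [0.4364, -0.2299, 0.0286]
eef_rot: [0.853, 0.522, 0.0, -0.0]
ft_force: [0.1, 0.4, 0.3]
width: 0.0118
```

```bash
python3 -m creep '[{"x":0,"y":0,"z":0.05,"spin":0},{"x":0,"y":0.0,"z":0.1,"spin":0},{"x":0.0,"y":0.0,"z":0.15,"spin":0},{"x":0.02,"y":0.03,"z":0.19,"spin":10},{"x":0.04,"y":0.07,"z":0.22,"spin":20},{"x":0.07,"y":0.12,"z":0.231,"spin":30},{"x":0.1,"y":0.17,"z":0.231,"spin":40},{"x":0.13,"y":0.22,"z":0.231,"spin":50},{"x":0.16,"y":0.27,"z":0.231,"spin":60},{"x":0.18,"y":0.31,"z":0.231,"spin":62},{"x":0.195,"y":0.339,"z":0.231,"spin":62},{"x":0.195,"y":0.339,"z":0.231,"spin":62}]' && python3 -m creep '[{"x":0,"y":0,"z":0,"spin":0},{"x":0,"y":0,"z":0,"spin":0}]'
python3 - <<'E'
from bench import r
from h import *
s=r.read_state();print(s["ee_pos"],s["eef_rot"],s["ft_force"],s["width"],s["joint_positions"])
c=r.camera("wrist");np.savez("w2.npz",**c);W=cloud(c)
u=proj(c,[.5905,.081,.132])[0];print(u)
x,y=(int(a) for a in u)
H=W.reshape(-1,3)
for lo,hi in((.129,.136),(.121,.127),(.084,.089)):
    g=(H[:,2]>lo)&(H[:,2]<hi)&(np.hypot(H[:,0]-.59,H[:,1]-.081)<.09)
    if g.sum()>5:print(lo,g.sum(),H[g].mean(0),cv2.minEnclosingCircle((H[g][:,:2]*1000).astype(np.float32)))
k=c["pixels"];y0=max(y-60,0);x0=max(x-80,0);cr=k[y0:y0+120,x0:x0+160];print(x0,y0)
cv2.imwrite("pics/w2.png",cv2.resize(cr,(800,600),interpolation=cv2.INTER_CUBIC))
E
```

```text
time: 5.2
ee_pos: [0.6315, 0.1123, 0.2583]
eef_rot: [0.461, 0.888, -0.0, -0.001]
ft_force: [-1.0, -0.4, -0.9]
width: 0.0118
time: 5.45
ee_pos: [0.6313, 0.1077, 0.2598]
eef_rot: [0.463, 0.886, -0.0, 0.0]
ft_force: [-0.4, -0.0, -0.3]
width: 0.0116
[0.63127016 0.10769052 0.25982162] [ 4.63325879e-01  8.86187971e-01 -3.07648158e-05  9.55744405e-05] [-0.35169946 -0.03385351 -0.3111924 ] 0.011556467246244458 [-0.55649044  0.37337582  0.42188759  1.42005487 -0.15253962  1.38034911
  2.04654242]
[278.02371914 152.51540586]
0.129 631 [0.59016215 0.08108342 0.13156433] ((590.2642211914062, 81.23058319091797), 11.976776123046875)
0.121 695 [0.5902414  0.08098766 0.12358099] ((590.3377075195312, 81.2610092163086), 20.778152465820312)
0.084 16260 [0.58710585 0.07878867 0.08568807] ((590.31787109375, 81.11058807373047), 74.79182434082031)
198 92
```

View pics/w2.png

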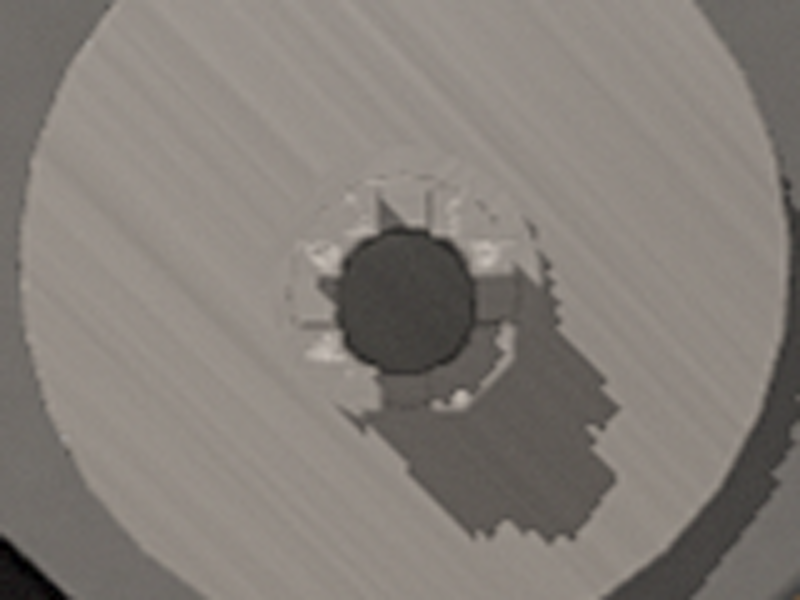

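The nut is seen squarely from above: spindle top at crop (405,300), slots up/right/down/left, so they line up closely with the pin's yaw. I'll compute the slot phase from depth.

Run:
```python
from h import *
c=dict(np.load("w2.npz"));H=cloud(c).reshape(-1,3)
C=np.array([.5903,.0812]);d=H[:,:2]-C;rr=np.hypot(*d.T);a=np.arctan2(d[:,1],d[:,0])
g=(rr>.0135)&(rr<.019)&(H[:,2]>.121)&(H[:,2]<.127)
f=(rr>.0135)&(rr<.019)&(H[:,2]>.104)&(H[:,2]<.113)
print(g.sum(),f.sum())
for m,o in((g,45),(f,0)):
    z=np.exp(4j*a[m]).mean();print(np.degrees(np.angle(z))/4,abs(z))
for s in range(4):
    m=f&(np.abs((np.degrees(a)-34.8-90*s+45)%360-45)<30) ;print(s,m.sum(),np.degrees(np.angle(np.exp(1j*a[m]).mean())) if m.any() else'')
    # lateral mean of crown edges
    for th in [0]:
        pass
# fit: slot phase maximizing template
best=[]
for p in np.arange(20,50,.25):
    t=np.radians(p);x=d@[np.cos(t),np.sin(t)];y=d@[-np.sin(t),np.cos(t)]
    ins=(np.abs(x)<.0045)|(np.abs(y)<.0045)
    best.append(((ins&f).sum()/f.sum()-(ins&g).sum()/g.sum(),p))
print(sorted(best)[-8:])
```

```text
499 236
-9.810470577842134 0.4260338554514789
35.69420357388854 0.7954575667291913
0 49 35.538709918792165
1 56 122.53933151731795
2 71 -144.18370413109804
3 60 -51.343701913120114
[(np.float64(0.9293417343160898), np.float64(36.25)), (np.float64(0.9413657824122822), np.float64(34.5)), (np.float64(0.9418243266193403), np.float64(36.0)), (np.float64(0.9493818144764105), np.float64(34.75)), (np.float64(0.9513858224924425), np.float64(35.0)), (np.float64(0.9513858224924425), np.float64(35.25)), (np.float64(0.9558523827315648), np.float64(35.5)), (np.float64(0.9712560714649638), np.float64(35.75))]
```

```bash
python3 -m creep '[{"x":-0.04,"y":-0.028,"z":0,"spin":0.5},{"x":-0.08,"y":-0.055,"z":0,"spin":0.5},{"x":-0.122,"y":-0.084,"z":0,"spin":0.5},{"x":-0.122,"y":-0.084,"z":-0.04,"spin":0.5},{"x":-0.122,"y":-0.084,"z":-0.09,"spin":0.5},{"x":-0.122,"y":-0.084,"z":-0.13,"spin":0.5},{"x":-0.122,"y":-0.084,"z":-0.13,"spin":0.5},{"x":-0.122,"y":-0.084,"z":-0.13,"spin":0.5},{"x":-0.122,"y":-0.084,"z":-0.13,"spin":0.5},{"x":-0.122,"y":-0.084,"z":-0.13,"spin":0.5}]'
cat > rel.py <<'E'
from bench import r
import numpy as np,sys
th=float(sys.argv[1]);s=r.read_state();p=s["ee_pos"];q=s["eef_rot"]
yaw=np.degrees(2*np.arctan2(q[1],q[0]))-90
t=np.radians(th);e=np.array([np.cos(t),np.sin(t)]);n=np.array([-e[1],e[0]])
d=p[:2]-[.5903,.0812]
tip=d+.064*np.array([np.cos(np.radians(yaw)),np.sin(np.radians(yaw))])
print("t",s["time"],"yaw %.2f"%yaw,"tcp along/lat mm",d@e*1e3,d@n*1e3,"tip",tip@e*1e3,tip@n*1e3,"axis z",p[2]-.0136,"F along/lat/z",s["ft_force"][:2]@e,s["ft_force"][:2]@n,s["ft_force"][2],"Mz",s["torque"][2],"w",s["width"], p)
E
python3 rel.py 35.3
python3 - <<'E'
from bench import r
from h import *
c=r.camera("top");k=c["pixels"][160:230,185:275];a=cv2.resize(k,(520,405),interpolation=2)
u=proj(c,[[.5903,.0812,.132],[.5087,.0234,.131]]);print(u)
d=r.camera("side");b=d["pixels"][150:220,215:305];cv2.imwrite("pics/t3.png",np.hstack([cv2.resize(k,(400,311),interpolation=2),cv2.resize(b,(400,311),interpolation=2)]))
E
```

```text
time: 6.75
ee_pos: [0.5101, 0.0252, 0.1307]
eef_rot: [0.459, 0.889, 0.001, 0.001]
ft_force: [-0.1, 0.3, -1.1]
width: 0.0121
t 6.75 yaw 35.39 tcp along/lat mm -97.84695999143747 0.6305251056000007 tip -33.847044782524634 0.7347040476506222 axis z 0.11713956659811536 F along/lat/z 0.04689132935201465 0.3011408520495452 -1.121568832021297 Mz -0.020266106986493997 w 0.012075201806848448 [0.51007906 0.02517298 0.13073957]
[[224.80583268 195.10070983]
 [247.82320575 226.87817535]]
```

View pics/t3.png

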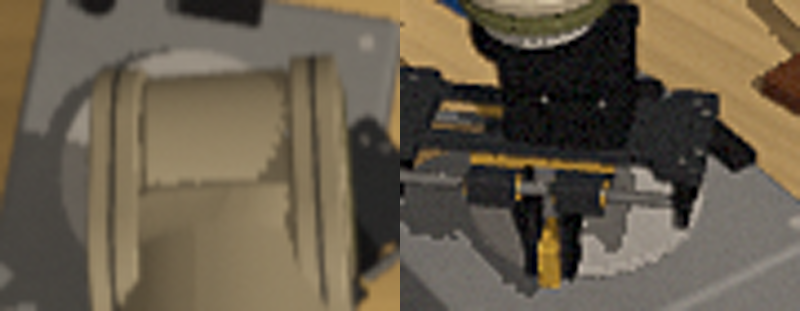

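The arm hides the nut from both fixed cameras, and the pin is still upright in the jaws, so from here I go by force. Next the tip goes into the slot.

```bash
python3 -m creep '[{"x":0.0045,"y":0.0022,"z":-0.001,"spin":0},{"x":0.0085,"y":0.005,"z":-0.001,"spin":0},{"x":0.0085,"y":0.005,"z":-0.001,"spin":0},{"x":0.0085,"y":0.005,"z":-0.001,"spin":0}]' >/dev/null; python3 rel.py 35.3
python3 -m creep '[{"x":0.0032,"y":0.0023,"z":0,"spin":0},{"x":0.0058,"y":0.0041,"z":0,"spin":0},{"x":0.0082,"y":0.0058,"z":0,"spin":0},{"x":0.0082,"y":0.0058,"z":0,"spin":0},{"x":0.0082,"y":0.0058,"z":0,"spin":0}]'>/dev/null; python3 rel.py 35.3
```

```text
t 7.35 yaw 35.39 tcp along/lat mm -88.7200458586982 0.05274304231007998 tip -24.720123647242577 0.15252744806474802 axis z 0.11486604932540931 F along/lat/z -0.10142150766634224 -0.07835809801302407 -1.6447425833757163 Mz -0.002876620701676921 w 0.011779304389903716 [0.51786176 0.02997549 0.12846605]
t 7.975 yaw 35.39 tcp along/lat mm -78.66620729975318 0.06190137513385069 tip -14.66628957213982 0.16452134746389352 axis z 0.11493077506349067 F along/lat/z 0.09823504368033262 0.6678773732523311 0.42541644173810145 Mz 0.008481258855396124 w 0.011659980371441708 [0.52606178 0.03579265 0.12853078]
```

```bash
python3 -m creep '[{"x":0.0008,"y":0.0006,"z":0.001,"spin":0},{"x":0.0016,"y":0.0012,"z":0.001,"spin":0},{"x":0.0024,"y":0.0017,"z":0.001,"spin":0},{"x":0.0024,"y":0.0017,"z":0.001,"spin":0}]'>/dev/null; python3 rel.py 35.3
python3 -m creep '[{"x":0.0008,"y":0.0006,"z":0,"spin":0},{"x":0.0008,"y":0.0006,"z":0,"spin":0}]'>/dev/null; python3 rel.py 35.3
```

```text
t 8.475 yaw 35.36 tcp along/lat mm -76.84886146842811 0.0017013229532333862 tip -12.848897851182244 0.06994347419609412 axis z 0.11552578764003729 F along/lat/z -6.091750341561229 0.4609489201628061 -0.16071969779316791 Mz -0.041885670060068714 w 0.011814375332253551 [0.52757977 0.03679369 0.12912579]
t 8.725 yaw 35.34 tcp along/lat mm -76.60043258712999 -0.041382461783597 tip -12.600445455740509 -0.0007969720053077958 axis z 0.11534035481205937 F along/lat/z -8.532687174037715 0.9511985512652954 2.071023719952109 Mz 0.008295291660490249 w 0.011919042924995868 [0.52780742 0.03690208 0.12894035]
```

Contact with the spindle at r≈12.6 mm with about 8.5 N, so stiffness is near 3.5 N/mm. Next I'll tabulate orbit shifts for feeling clockwise round the spindle.

```bash
python3 - <<'E'
import numpy as np
R=74.7
P=lambda t:-R*np.array([np.cos(np.radians(t)),np.sin(np.radians(t))])
for k in range(10):
    t=35.3-6*k
    print(round(t,1),*[np.round(P(t-a)-P(t),1).tolist() for a in(1.5,3,4.5,6)])
E
python3 -m creep '[{"x":-0.0011,"y":0.0016,"z":0.0005,"spin":-1.5},{"x":-0.0022,"y":0.0033,"z":0.0005,"spin":-3},{"x":-0.0032,"y":0.0049,"z":0.0005,"spin":-4.5},{"x":-0.0041,"y":0.0066,"z":0.0005,"spin":-6},{"x":-0.0041,"y":0.0066,"z":0.0005,"spin":-6}]'>/dev/null; python3 rel.py 29.3
```

```text
35.3 [-1.1, 1.6] [-2.2, 3.2] [-3.2, 4.9] [-4.2, 6.6]
29.3 [-0.9, 1.7] [-1.8, 3.5] [-2.7, 5.2] [-3.5, 7.0]
23.3 [-0.7, 1.8] [-1.5, 3.6] [-2.1, 5.5] [-2.7, 7.3]
17.3 [-0.6, 1.9] [-1.1, 3.8] [-1.5, 5.7] [-1.9, 7.6]
11.3 [-0.4, 1.9] [-0.7, 3.9] [-0.9, 5.8] [-1.1, 7.7]
5.3 [-0.2, 1.9] [-0.3, 3.9] [-0.3, 5.9] [-0.3, 7.8]
-0.7 [0.0, 2.0] [0.2, 3.9] [0.3, 5.9] [0.5, 7.8]
-6.7 [0.3, 1.9] [0.6, 3.9] [0.9, 5.8] [1.3, 7.7]
-12.7 [0.5, 1.9] [1.0, 3.8] [1.5, 5.7] [2.1, 7.5]
-18.7 [0.7, 1.8] [1.4, 3.7] [2.1, 5.5] [2.9, 7.3]
t 9.35 yaw 29.28 tcp along/lat mm -76.65568615903838 -0.7183738546223186 tip -12.655689791216966 -0.7399358314864012 axis z 0.11572168858103657 F along/lat/z -7.439655765038035 -1.6393806391385883 0.003095873328732124 Mz -0.13094665550682275 w 0.01174331890703718 [0.52380249 0.04305958 0.12932169]
```

```bash
python3 -m creep '[{"x":-0.0009,"y":0.0017,"z":0,"spin":-1.5},{"x":-0.0018,"y":0.0035,"z":0,"spin":-3},{"x":-0.0027,"y":0.0052,"z":0,"spin":-4.5},{"x":-0.0035,"y":0.007,"z":0,"spin":-6},{"x":-0.0035,"y":0.007,"z":0,"spin":-6}]'>/dev/null; python3 rel.py 23.3
```

```text
t 9.975 yaw 23.24 tcp along/lat mm -76.65737686240156 -1.5902466340067083 tip -12.657417440888084 -1.6623163546127424 axis z 0.11571361688051046 F along/lat/z -7.664640111677805 -6.674552044597733 -1.3919962711711964 Mz -0.31824667978419985 w 0.011752597899957976 [0.52052332 0.04941796 0.12931362]
```

The nut is now being pushed with about 6.7 N of side force, and the arm lags 1.6 mm sideways. I'll add that as a bias so the pin stays radial.

```bash
python3 -m creep '[{"x":-0.0012,"y":0.0032,"z":0,"spin":-1.5},{"x":-0.0019,"y":0.005,"z":0,"spin":-3},{"x":-0.0025,"y":0.0069,"z":0,"spin":-4.5},{"x":-0.0031,"y":0.0087,"z":0,"spin":-6},{"x":-0.0031,"y":0.0087,"z":0,"spin":-6}]'>/dev/null; python3 rel.py 17.3
```

```text
t 10.6 yaw 17.22 tcp along/lat mm -76.63527777942934 -0.4241009076449247 tip -12.635336195043314 -0.5105716840846345 axis z 0.1156598521003511 F along/lat/z -7.431593133077018 -7.15470750574136 -1.153732141569833 Mz -0.3511398036916038 w 0.011800025536448266 [0.51725776 0.05800568 0.12925985]
```

```bash
python3 -m creep '[{"x":-0.0007,"y":0.0024,"z":0,"spin":-1.5},{"x":-0.0012,"y":0.0043,"z":0,"spin":-3},{"x":-0.0016,"y":0.0062,"z":0,"spin":-4.5},{"x":-0.002,"y":0.0081,"z":0,"spin":-6},{"x":-0.002,"y":0.0081,"z":0,"spin":-6}]'>/dev/null; python3 rel.py 11.3
```

```text
t 11.225 yaw 11.23 tcp along/lat mm -76.52819684783262 0.02724381331696904 tip -12.528249827556012 -0.055105453761295206 axis z 0.11566657078175177 F along/lat/z -7.559272652866287 -7.356101239838383 0.037237747636635385 Mz -0.3848830181496484 w 0.011942498032915937 [0.51524999 0.06623131 0.12926657]
```

```bash
python3 -m creep '[{"x":-0.0004,"y":0.0019,"z":0,"spin":-1.5},{"x":-0.0007,"y":0.0039,"z":0,"spin":-3},{"x":-0.0009,"y":0.0058,"z":0,"spin":-4.5},{"x":-0.0011,"y":0.0077,"z":0,"spin":-6},{"x":-0.0011,"y":0.0077,"z":0,"spin":-6}]'>/dev/null; python3 rel.py 5.3
```

```text
t 11.85 yaw 5.28 tcp along/lat mm -76.15922788599441 0.6016443261978579 tip -12.159233157346776 0.5756687015656846 axis z 0.11573366777806432 F along/lat/z -4.4379018847928595 -5.122760207245197 -1.253100671504789 Mz -0.2105450159293617 w 0.011707140893835698 [0.5144108  0.0747642  0.12933367]
```

```bash
python3 -m creep '[{"x":-0.0001,"y":0.001,"z":0,"spin":-0.75},{"x":-0.0002,"y":0.0019,"z":0,"spin":-1.5},{"x":-0.0002,"y":0.0019,"z":0,"spin":-1.5}]'>/dev/null; python3 rel.py 3.8
python3 -m creep '[{"x":-0.0001,"y":0.001,"z":0,"spin":-0.75},{"x":-0.0001,"y":0.002,"z":0,"spin":-1.5},{"x":-0.0001,"y":0.002,"z":0,"spin":-1.5}]'>/dev/null; python3 rel.py 2.3
```

```text
t 12.225 yaw 3.86 tcp along/lat mm -75.27206392158521 1.4473304498523543 tip -11.272097782120541 1.5131646915176695 axis z 0.1162718004351907 F along/lat/z -2.15898107240847 -4.986570233936518 -0.9683938817811418 Mz -0.24468647999744064 w 0.011717218187894025 [0.5150975  0.07765558 0.1298718 ]
t 12.6 yaw 2.39 tcp along/lat mm -75.10457967607637 1.7995178748318175 tip -11.104665667833174 1.9044318275559315 axis z 0.11640000630672254 F along/lat/z -1.7541895857199592 -3.8354581841529756 -1.4566622830761586 Mz -0.2651160928436462 w 0.011791190151834439 [0.51518371 0.07998399 0.13000001]
```

```bash
python3 -m creep '[{"x":0.001,"y":0,"z":0,"spin":0},{"x":0.002,"y":0,"z":0,"spin":0},{"x":0.002,"y":0,"z":0,"spin":0}]'>/dev/null; python3 rel.py 2.3
```

```text
t 12.975 yaw 2.40 tcp along/lat mm -72.808915084737 1.8019865280642162 tip -8.809012970277251 1.9139210605820356 axis z 0.11661480323813034 F along/lat/z -1.3829186123360513 -4.2218684130911095 -0.9497663131327296 Mz -0.21639782772441477 w 0.011762595025243483 [0.51747742 0.08007858 0.1302148 ]
```

The pin advanced 2.3 mm with only 1.4 N of resistance, so it is in the hole. Now I orbit slowly to align pin and nut with the hole axis, watching the side force.

```bash
python3 -m creep '[{"x":0,"y":0.001,"z":-0.0003,"spin":-1.6},{"x":0,"y":0.002,"z":-0.0005,"spin":-3.2},{"x":0,"y":0.002,"z":-0.0005,"spin":-3.2}]'>/dev/null; python3 rel.py -0.8
python3 -m creep '[{"x":0.001,"y":0.001,"z":0,"spin":-0.8},{"x":0.002,"y":0.002,"z":0,"spin":-1.6},{"x":0.002,"y":0.002,"z":0,"spin":-1.6}]'>/dev/null; python3 rel.py -2.4
```

```text
t 13.35 yaw -0.79 tcp along/lat mm -72.87237982324692 0.6053983589455422 tip -8.872380213520824 0.6124662483355072 axis z 0.11614414417329263 F along/lat/z -0.7292455619661282 -1.4090669306656098 0.4276437380062826 Mz -0.06862117189873 w 0.011867291209028468 [0.51744318 0.0828228  0.12974414]
t 13.725 yaw -2.41 tcp along/lat mm -71.05851697569703 0.11434292994095402 tip -7.058518375504636 0.10095728944460776 axis z 0.11595041691278332 F along/lat/z 0.03819518840223558 -0.5133653836702873 -1.5574602239032727 Mz -0.06124027036355488 w 0.01195522657260861 [0.5193086  0.08428986 0.12955042]
```

```bash
python3 -m creep '[{"x":0.002,"y":-0.0001,"z":0,"spin":0},{"x":0.004,"y":-0.0002,"z":0,"spin":0},{"x":0.006,"y":-0.0003,"z":0,"spin":0},{"x":0.006,"y":-0.0003,"z":0,"spin":0}]'>/dev/null; python3 rel.py -2.4
```

```text
t 14.225 yaw -2.40 tcp along/lat mm -64.85252734557778 -0.010462469835400764 tip -0.8525274985143455 -0.014886933604336343 axis z 0.1160088970421847 F along/lat/z 0.29180095431524905 -0.013768780854978584 -0.871286874129583 Mz 0.00117354857901039 w 0.012051630294817749 [0.52550392 0.08390529 0.1296089 ]
```

```bash
python3 -m creep '[{"x":0.003,"y":-0.0001,"z":0,"spin":0},{"x":0.006,"y":-0.0002,"z":0,"spin":0},{"x":0.009,"y":-0.0004,"z":0,"spin":0},{"x":0.009,"y":-0.0004,"z":0,"spin":0}]'>/dev/null; python3 rel.py -2.4
python3 -m creep '[{"x":0.0015,"y":-0.0001,"z":0,"spin":0},{"x":0.003,"y":-0.0001,"z":0,"spin":0},{"x":0.004,"y":-0.0002,"z":0,"spin":0},{"x":0.004,"y":-0.0002,"z":0,"spin":0}]'>/dev/null; python3 rel.py -2.4
```

```text
t 14.725 yaw -2.41 tcp along/lat mm -55.756350286070756 -0.136624015700762 tip 8.2436478212027 -0.15218900827743673 axis z 0.11593432759445693 F along/lat/z 1.8301653660826938 -0.5561178575956373 -1.5756569921829124 Mz -0.026734444430759938 w 0.011858004731210637 [0.53458684 0.08339833 0.12953433]
t 15.225 yaw -2.41 tcp along/lat mm -52.72834508875013 -0.272690637496295 tip 11.271653473477704 -0.28625658147238847 axis z 0.11557146479656641 F along/lat/z -5.670895309339555 -1.0715923219560821 -0.18552202946486918 Mz -0.1706202142806621 w 0.011559359158341005 [0.53760649 0.08313558 0.12917146]
```

Resistance of 5.7 N at tip +11.3 mm suggests the rear slot lags, because the pin drives the front slot's clockwise side. I'll ease back and swing the pin clockwise about the axis to bring the nut on.

```bash
python3 -m creep '[{"x":-0.0025,"y":0.0,"z":0.0003,"spin":0},{"x":-0.0025,"y":0.0015,"z":0.0003,"spin":-1.5},{"x":-0.0025,"y":0.003,"z":0.0003,"spin":-3},{"x":-0.0025,"y":0.003,"z":0.0003,"spin":-3}]'>/dev/null; python3 rel.py -5.4
python3 -m creep '[{"x":0.001,"y":-0.0001,"z":0,"spin":0},{"x":0.0025,"y":-0.0002,"z":0,"spin":0},{"x":0.0035,"y":-0.0003,"z":0,"spin":0},{"x":0.0035,"y":-0.0003,"z":0,"spin":0}]'>/dev/null; python3 rel.py -5.4
```

```text
t 15.725 yaw -5.46 tcp along/lat mm -54.28648283051315 -0.4069335678112745 tip 9.713481730176255 -0.47428511196766654 axis z 0.11662334264856619 F along/lat/z 2.2442466779683454 -3.7874275801533015 0.9491206607648566 Mz -0.08594983007779011 w 0.011792108803404625 [0.53621615 0.08590368 0.13022334]
t 16.225 yaw -5.42 tcp along/lat mm -51.472692654856885 -0.32919315799919463 tip 12.527304835525117 -0.3471160789861288 axis z 0.11597066250682248 F along/lat/z -1.9311989509363467 -4.258778018416772 -2.0795074317014635 Mz -0.17672106445419597 w 0.011991963739338671 [0.53902477 0.08571628 0.12957066]
```

```bash
python3 -m creep '[{"x":0.001,"y":-0.0001,"z":0,"spin":0},{"x":0.002,"y":-0.0002,"z":0,"spin":0},{"x":0.003,"y":-0.0003,"z":0,"spin":0},{"x":0.003,"y":-0.0003,"z":0,"spin":0}]'>/dev/null; python3 rel.py -5.4
```

```text
t 16.725 yaw -5.41 tcp along/lat mm -48.132100584345075 -0.2273228702599026 tip 15.867897556046469 -0.2427510872188407 axis z 0.11627290414340483 F along/lat/z -1.1865824171385215 -4.670564839790224 -0.94527324713153 Mz -0.11282209041803029 w 0.011660207123303411 [0.54236012 0.08550332 0.1298729 ]
```

```bash
python3 -m creep '[{"x":0.0015,"y":-0.0003,"z":0,"spin":0},{"x":0.003,"y":-0.0006,"z":0,"spin":0},{"x":0.0045,"y":-0.0008,"z":0,"spin":0},{"x":0.006,"y":-0.001,"z":0,"spin":0},{"x":0.006,"y":-0.001,"z":0,"spin":0}]'>/dev/null; python3 rel.py -5.4
```

```text
t 17.35 yaw -5.40 tcp along/lat mm -41.869136305870455 -0.36324094605473406 tip 22.13086369227604 -0.36275386558898326 axis z 0.11634020767792877 F along/lat/z -0.6580603163668937 -3.760491586950896 -0.6269838288010496 Mz -0.09088215826678048 w 0.012152292549325969 [0.5485825  0.0847786  0.12994021]
```

```bash
python3 -m creep '[{"x":0.0015,"y":-0.0003,"z":0,"spin":0},{"x":0.003,"y":-0.0006,"z":0,"spin":0},{"x":0.0045,"y":-0.0008,"z":0,"spin":0},{"x":0.0055,"y":-0.001,"z":0,"spin":0},{"x":0.0065,"y":-0.001,"z":0,"spin":0},{"x":0.0065,"y":-0.001,"z":0,"spin":0}]'>/dev/null; python3 rel.py -5.4
```

```text
t 18.1 yaw -5.37 tcp along/lat mm -37.37840161067923 -0.47488323251602393 tip 26.621587464883703 -0.4374890107115008 axis z 0.11599720824905574 F along/lat/z -11.312729358097327 -1.2110560841630664 5.858471343812712 Mz -0.016965106044384864 w 0.011895796545255168 [0.55304279 0.08424484 0.12959721]
```

The head is home: 11 N of contact at 37.4 mm from the axis, where nominal is 37. I'll ease the pressure, release and lift straight up.

```bash
python3 -m creep '[{"x":-0.002,"y":0.0,"z":-0.0005,"spin":0},{"x":-0.002,"y":0.0,"z":-0.0005,"spin":0}]'>/dev/null; python3 rel.py -5.4
python3 -m creep '[{"x":0,"y":0,"z":0,"spin":0},{"x":0,"y":0,"z":0,"spin":0},{"x":0,"y":0,"z":0,"spin":0},{"x":0,"y":0,"z":0,"spin":0}]' 0.04
python3 -m creep '[{"x":0,"y":0,"z":0.02,"spin":0},{"x":0,"y":0,"z":0.05,"spin":0},{"x":0,"y":0,"z":0.1,"spin":0},{"x":0.04,"y":0,"z":0.13,"spin":0},{"x":0.08,"y":0,"z":0.14,"spin":0},{"x":0.08,"y":0,"z":0.14,"spin":0},{"x":0.08,"y":0,"z":0.14,"spin":0}]'
python3 - <<'E'
from bench import r
from h import *
c=r.camera("wrist");np.savez("w4.npz",**c);H=cloud(c)
u=proj(c,[.5903,.0812,.132])[0].astype(int);print(u)
x,y=max(u[0]-80,0),max(u[1]-60,0)
k=cv2.resize(c["pixels"][y:y+120,x:x+160],(560,420),interpolation=2)
d=r.camera("side");cv2.imwrite("pics/w4.png",k)
P=H.reshape(-1,3);col=c["pixels"].reshape(-1,3).astype(int)
b=(col[:,2]-col[:,0]>50)&(P[:,2]>.11)&(np.hypot(P[:,0]-.59,P[:,1]-.081)<.08)
print(b.sum(),P[b].mean(0),P[b][:,2].max(),cv2.minAreaRect((P[b][:,:2]*1000).astype(np.float32)))
dd=P[:,:2]-[.5903,.0812];rr=np.hypot(*dd.T);a=np.arctan2(dd[:,1],dd[:,0])
g=(rr>.0135)&(rr<.019)&(P[:,2]>.121)&(P[:,2]<.127)
print(g.sum(),max(((-( (np.abs(dd@[np.cos(t),np.sin(t)])<.0045)|(np.abs(dd@[-np.sin(t),np.cos(t)])<.0045))[g].sum()),np.degrees(t)) for t in np.radians(np.arange(-30,30,.5))))
E
```

```text
t 18.35 yaw -5.37 tcp along/lat mm -37.757584777172106 -0.5705302764692187 tip 26.242406903670513 -0.5378982051869774 axis z 0.11586273902517294 F along/lat/z -3.682932967086306 -0.3193812417747889 1.800385877110176 Mz -0.030177355288777026 w 0.012139886873869264 [0.55265629 0.0841853  0.12946274]
time: 18.85
ee_pos: [0.5528, 0.0837, 0.1294]
eef_rot: [0.74, 0.673, 0.0, 0.0]
ft_force: [-0.3, -0.6, -0.0]
width: 0.0386
time: 19.73
ee_pos: [0.6323, 0.0834, 0.2688]
eef_rot: [0.74, 0.673, -0.001, -0.0]
ft_force: [-0.1, 0.9, 0.5]
width: 0.04
[268 160]
2009 [0.59260555 0.09655742 0.27977077] 0.3447633461114652 ((603.4739379882812, 72.88545989990234), (101.1694564819336, 101.13580322265625), 33.1451416015625)
466 (np.int64(-7), np.float64(-1.5000000000000002))
```

View pics/w4.png

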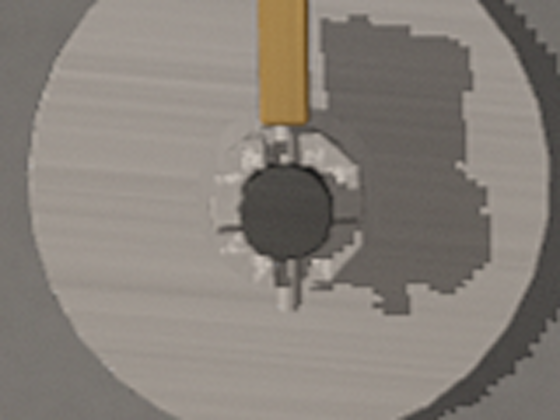

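The picture shows the pin through both slots: head against the nut at (283,122), shank end showing at (288,305), nothing else disturbed. One numeric check on the head, then hand in.

```bash
python3 - <<'E'
from bench import r
from h import *
c=r.camera("wrist");P=cloud(c).reshape(-1,3);col=c["pixels"].reshape(-1,3).astype(int)
b=(col[:,2]-col[:,0]>50)&(P[:,2]>.12)&(P[:,2]<.145)&(np.hypot(P[:,0]-.59,P[:,1]-.081)<.08)
q=P[b];d=(q.mean(0)[:2]-[.5903,.0812])*1e3
print(b.sum(),q.mean(0),q[:,2].min(),q[:,2].max(),cv2.minAreaRect((q[:,:2]*1000).astype(np.float32)),"head-centre dist",np.hypot(*d),"(home 37)")
d=r.camera("top");t0=np.load("top0.npz")["pixels"]
df=cv2.absdiff(d["pixels"],t0).max(2);print({n:int((df[y-8:y+8,x-8:x+8]>40).sum()) for n,(x,y) in dict(dish=(328,165),rod=(369,184),pendant=(393,195),hammer=(422,222),band=(308,276),block=(136,279),washer=(126,230)).items()})
E
python3 -c "
from bench import r
s=r.read_state();print(s['ft_force'],s['width'],s['time']);print(r.close_job())"
```

```text
521 [0.55327109 0.08470925 0.13007262] 0.12569486911974584 0.13274063504857495 ((553.310791015625, 84.72151947021484), (11.400348663330078, 30.835830688476562), 85.82180786132812) head-centre dist 37.19482523760192 (home 37)
{'dish': 0, 'rod': 0, 'pendant': 0, 'hammer': 0, 'band': 0, 'block': 0, 'washer': 0}
[-1.13349131  0.36605144  0.20566872] 0.040229274823589116 19.925
the job is handed in; nothing more can be done
None
```

The pin is through the slot and cross hole with its head against the nut, released. I handed the job in at about 20 s; no verdict is reported.

- **Method:** I gripped the pin by its head, set the tip in the front slot, and swung the nut clockwise with light pressure on the spindle. The pin dropped into the hole. The far slot resisted with about 6 N, so I brought the nut round a little further before pushing home. The highest pressure I read was about 13 N.
- **Last checks:**
  - The wrist camera puts the head's centre 37.2 mm from the spindle axis (37 is home) and level, with the shank end showing at the far side.
  - The nut turned about 37–41°, which puts the joint near -0.1 rad.
  - The top camera shows no change at any of the seven bystanders.
- **Small disagreement:** A coarse depth fit put the slot at -1.5°, while the pin lies at about -4 to -5°. That is within the clearances.
- **Refused calls:** My first two move calls were refused because the rows lacked keys, and nothing moved.

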